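# Lock the grinding cup onto the spice mill

### The job

Take the steel grinding cup out of its wooden parking ring and fit it upright into the bayonet collar of the white spice mill: feel gently for the slots, press it down against the spring and turn it clockwise as far as it goes, so that it springs up into its lock. Do not force it, let go of it at the end, and leave the other things on the counter where they are.

Things in the scene. Friction and masses are not known exactly. Their poses are not given: they have to be found in the camera images.
- cup: Grinding cup, loose, 0.24 to 0.4 kg, stands upright in the parking ring. Origin: centre of its lower face; z up, x along lugs and grip fin. Grey neck 44 mm in diameter, z = 0 to 31 mm (chamfered to 36 mm over the lowest 4 mm); steel body 74 mm in diameter, z = 31 to 81 mm. A half turn of the cup makes no difference.
- cup_lugs (a point): Point on the cup's axis, 13 mm above its lower face, level with the middle of its two yellow lugs: at +x and -x of the cup, reaching to 31 mm from the axis, 13 mm wide, from z = 10 to 16 mm.
- cup_fin (a point): Point to grip, on the cup's axis 107 mm above its lower face: in the black upright fin on top, 56 mm long (cup x), 14 mm thick (cup y), from z = 81 to 120 mm, with yellow marks on its two ends, right above the lugs.
- holder: Parking ring, wood, fixed, 92 mm outside, 69 mm inside, 20 mm high; origin under its centre. The cup stands on the counter inside it.
- mill: Spice mill, fixed: white round housing, 124 mm wide at the foot, 96 mm at the top; origin under its centre, z up, switch on its front at -x. In its top a steel bayonet collar, clamped (it does not turn) at an unknown angle: the line through its two slots lies up to 28 degrees either way from the mill's x axis; see or feel for it. Over 60 N between cup and mill damages it.
- mill_mouth (a point): Centre of the collar's mouth, level with the lip's top, 100 mm above the mill's foot; axes as the mill's. Bore 47 mm; two opposite slots 16 mm wide through the 8 mm thick lip, yellow marks beside them on the rim. Cup origin 10 mm below this point: lugs rest on the lip; 24 mm or more below: lugs are under the lip, free to turn; 28 mm: hard bottom.
- mill_plate (a point): On the mill's axis, 17 mm below the mouth: top of the sprung plate in the collar when free. The cup's lower face meets it when the lugs have dropped into the slots. It pushes up with about 4.5 N, and 1 N more per mm pressed down.
- mill_lock (a point): On the mill's axis, 21 mm below the mouth: where the cup's origin is when locked. From the slots the pressed cup turns only clockwise seen from above, 80 degrees (1.4 rad), to a hard end stop. There, when let go, the spring lifts the lugs 3 mm into notches under the lip. Slots and notches leave the lugs about 3 degrees of play either way.
- spice_jar: amber jar with red cap, 42 mm wide, 75 mm high; bystander, origin under its centre
- salt_jar: clear jar with steel cap, 40 mm wide, 65 mm high; bystander, origin under its centre
- scale: orange kitchen scale, 170 x 210 x 84 mm; bystander, origin under its centre
- blue_tub: white tub with blue lid, 110 mm wide, 110 mm high; bystander, origin under its centre
- white_tub: white tub, 130 mm wide, 130 mm high; bystander, origin under its centre
- steel_bowl: steel bowl, 200 mm wide, 75 mm high; bystander, origin under its centre
- scraper: spatula lying flat; bystander
Things that resemble listed ones, but are neither listed nor needed, are in the scene too. Of the things like the cup, leave any that is turquoise; of the rest the larger one is meant.

How it is judged (in metres and radians):
On the way, in this order (a step that is already met when the one before it is completed fails the run):
1. the cup has been lifted out of the parking ring (height (world z) of cup above 0.05 m), for 0.1 s.
2. the cup stands in the collar with its lugs dropped into the slots (origin less than 86.5 mm above the mill's) (z of cup in the frame of mill below 0.0865 m and horizontal distance between cup and mill below 0.005 m and angle between the x axis of cup and the x axis of mill, either way round below 0.62 rad), for 0.05 s.
3. the cup is pressed down below the lip and turned part of the way (z of cup in the frame of mill below 0.0785 m and horizontal distance between cup and mill below 0.005 m and angle between the x axis of cup and the x axis of mill, either way round above 0.66 rad), for 0.05 s.
At the end, for the whole second after the job is handed in: The cup stands locked in the mill's collar: origin 77.5 to 81 mm above the mill's origin (sprung up into the lock notches), within 5 mm of its axis, upright within 4 degrees, turned more than 43 degrees from the mill's x axis, at rest and released; every bystander within 30 mm of where it stood (z of cup in the frame of mill between 0.0775 and 0.081 m and horizontal distance between cup and mill below 0.005 m and angle between cup's own z axis and vertical below 0.07 rad and angle between the x axis of cup and the x axis of mill, either way round above 0.75 rad and linear speed of cup below 0.02 m/s and distance of each of spice_jar, salt_jar, scale, blue_tub, white_tub, steel_bowl, scraper from where it was at the start of the episode below 0.03 m); the robot touches nothing.
It fails at once if more than 60 N between the cup and the mill (contact force between cup and mill above 60 N).
It fails at once if a bystander is moved more than 30 mm (distance of any of spice_jar, salt_jar, scale, blue_tub, white_tub, steel_bowl, scraper from where it was at the start of the episode above 0.03 m).
It also fails if it takes over 64 s, if anything falls off the work surface, if the arm or the gripper's body presses on something with over 40 N, if the wrist force passes 120 N, or if a joint passes its speed limit or range.

### The arm

A 6-joint arm with a two-finger parallel gripper is mounted at the origin on the work surface. World frame = base frame: x ahead of the robot, y to its left, z up, the work surface at z = 0. Lengths are in m, angles in degrees, forces in N, time in s.
With the tool pointing down it reaches from about 0.25 to 0.775 m from the base axis. Payload 4 kg.
Tool frame: the origin (TCP) lies between the finger pads; the fingertips stand 22 mm ahead of it and the grasp point (between the pads) lies 3 mm ahead of it; z points along the fingers, y is the direction in which the jaws open and shut (so a half turn about z gives the same grasp; the last joint's range is limited). The gripper opens to 85 mm and grips with 20 to 120 N. Pads are 22 mm wide; open, the fingers measure 114 mm over their backs; the gripper's body (76 mm by 85 mm) begins 54 mm behind the grasp point. The pads swing forward as they close: fully open they stand 13 mm farther back than shut.
Start: joints at [-71.511, 4.996, 78.535, -0, 96.463, -5.907], TCP at [0.227, -0.501, 0.253] pointing down, gripper open.
Joint ranges: [-177.83, 177.83], [-43.37, 116.18], [15.69, 146.23], [-61.86, 241.86], [9.47, 152.12], [-147.06, 147.06]. Speed limits (degrees/s): [159.86, 159.86, 180, 180, 180, 180].

### API

Orientations are given as a 3x3 rotation matrix whose columns are the frame's x, y, z axes.
In Python, from rig import bot gives the robot as it stands. The module is installed in compiled form; this text tells all that it offers.
- The arm moves only by the tool play_rows, never from a script. Its argument "increments" is a list of rows, each an object with "claw": the finger opening in m, from 0 to 0.0854; "offset": the shift along the world's x, y, z in m, a list of three; "twist": the turn about the world's z in degrees. A call has 1 to 12 rows; each row is the pose to reach, as a shift and turn from the pose measured when the call began; what a row does not reach only later rows make up. A row lasts 1/10 s, in which the tool goes at most 50 mm and 8.59 degrees, less where a joint would pass 70% of its speed; a pose out of reach is approached as far as the arm can. A call with a gripper value outside its range is refused whole. The fingers move at their own pace and stop on an object; "newtons" is the grip in N (left out, the last holds). Time passes only in rows, so rows that repeat a pose let the fingers close. It gives the time, the measured TCP pose, the force and the opening at its end, in the units of the state.
- bot.get_state(): the state, without advancing time (a new reading comes with each control period).
- bot.read_camera(name): name is "scene" or "top" or "wrist"; returns a dict with "color" (420x560x3 uint8, red, green, blue), "range_z" (420x560 float32, m along the optical axis (not along the pixel's ray), 0 where there is no reading), "vertical_fov" (degrees; the focal length in pixels is half the picture's height over the tangent of half this angle, whatever the lens; pixels are square), "cx", "cy" (the principal point, pixels), "D" ([k1, k2, p1, p2, k3] as OpenCV has them; the pictures are not rectified), "pose" (4x4, takes a point from camera to world coordinates). Camera axes: x right, y down, z forward; pixel columns grow to the right and rows downward; lengths in m; the calibration is good to about 2 mm. A picture is of the moment at which its call begins.
- bot.hand_in(): hands the job in, once; it reports no verdict.
The state is a dict: "t": time; "joint_pos": joint angles; "joint_velocities": joint speeds; "tau": joint torques, N m; "eef_pos": TCP position; "tcp_rot": TCP orientation; "wrist_force": force on the tool from outside, world axes, zero at the start; "moment": the same for the moment, N m; "width": opening from 0.0 (shut) to 1.0 (fully open).
Only numpy, scipy, OpenCV 4.12 (cv2) and the standard library are available. Lean on these libraries where they do the work, as an engineer would, in place of code of your own. Each camera call takes 0.05 s, during which the arm holds its last target. There are 200 camera calls.

## Working session

There is one attempt and no reset: what is moved stays moved. The work goes in short steps, Python scripts to look and compute and a tool call to move; the robot and the scene stay as the last step left them, time stands still between calls to the robot, and variables do not carry over. Pictures are saved under pics/ and viewed, about 8 in all and at most 12, crops included, and the job is handed in when it is done.

Besides the shell and the picture viewer there is one more tool, called as a command line: name --argument value ..., lists and objects as JSON in quotes. play_rows: Moves the arm, as the interface text tells. Its arguments: {"type":"object","properties":{"increments":{"type":"array","items":{"type":"object","properties":{"claw":{"type":"number"},"offset":{"type":"array","items":{"type":"number"}},"twist":{"type":"number"}}}},"newtons":{"type":"number"}},"required":["increments"]}

```bash
mkdir -p pics; cat > h.py <<'E'
import numpy as np, cv2
from rig import bot
def shot(n):
    c=bot.read_camera(n); h=c["color"].shape[0]; f=h/2/np.tan(np.radians(c["vertical_fov"])/2)
    c["K"]=np.array([[f,0,c["cx"]],[0,f,c["cy"]],[0,0,1]]); c["D"]=np.array(c["D"],float); return c
def save(c,p): cv2.imwrite(p,c["color"][:,:,::-1])
def ray(c,uv):
    n=cv2.undistortPoints(np.array(uv,float).reshape(-1,1,2),c["K"],c["D"]).reshape(-1,2)
    return np.c_[n,np.ones(len(n))]@np.array(c["pose"])[:3,:3].T, np.array(c["pose"])[:3,3]
def plane(c,uv,z):
    d,o=ray(c,uv); return o+d*((z-o[2])/d[:,2])[:,None]
def depthpts(c,uv):
    d,o=ray(c,uv); u=np.array(uv).astype(int).reshape(-1,2); return o+d*c["range_z"][u[:,1],u[:,0]][:,None]
E
python3 - <<'E'
from h import *
s=bot.get_state(); print(s)
for n in("scene","top","wrist"):
    c=shot(n); save(c,f"pics/{n}0.png"); print(n,c["K"][0,0],c["D"],np.round(c["pose"],3).tolist())
a=cv2.imread("pics/top0.png");cv2.imwrite("pics/top0b.png",a)
E
```

```text
{'t': 0.0, 'joint_pos': array([-7.15110248e+01,  5.04071374e+00,  7.86269847e+01,  5.57934457e-04,
        9.64626342e+01, -5.90676124e+00]), 'joint_velocities': array([-0.02785466,  0.06654814,  0.00403743, -0.03237434,  0.05323603,
       -0.03277881]), 'tau': array([-3.27230318e-04, -3.51866770e+01, -3.13272607e+01, -5.03903211e-04,
        1.09001892e-02,  2.33242076e-06]), 'eef_pos': array([ 0.22702646, -0.50045536,  0.25210393]), 'tcp_rot': array([[ 9.10714037e-01,  4.13036845e-01, -7.12191315e-04],
       [ 4.13037387e-01, -9.10711507e-01,  2.16038899e-03],
       [ 2.43719426e-04, -2.26165822e-03, -9.99997413e-01]]), 'wrist_force': array([-0.55654493, -0.89976298,  0.29353048]), 'moment': array([-0.01649848,  0.01052463, -0.00963053]), 'width': 1.0064043088275596}
scene 410.4580774960374 [-0.05300652  0.          0.          0.          0.        ] [[0.763, 0.443, -0.471, 1.084], [0.647, -0.506, 0.571, -0.647], [0.015, -0.74, -0.673, 0.888], [0.0, 0.0, 0.0, 1.0]]
top 506.7886133984761 [-0.15419515  0.          0.          0.          0.        ] [[0.019, -0.985, 0.172, 0.325], [-1.0, -0.019, 0.002, 0.011], [0.001, -0.172, -0.985, 1.388], [0.0, 0.0, 0.0, 1.0]]
wrist 306.26816927086077 [-0.05912275  0.          0.          0.          0.        ] [[0.413, -0.878, -0.241, 0.288], [-0.911, -0.399, -0.106, -0.472], [-0.003, 0.264, -0.965, 0.372], [0.0, 0.0, 0.0, 1.0]]
```

View pics/top0.png

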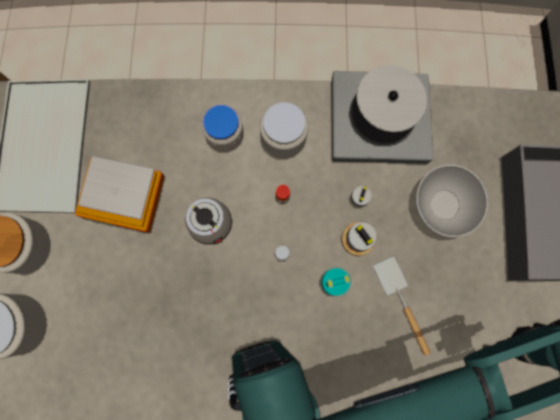

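View pics/scene0.png

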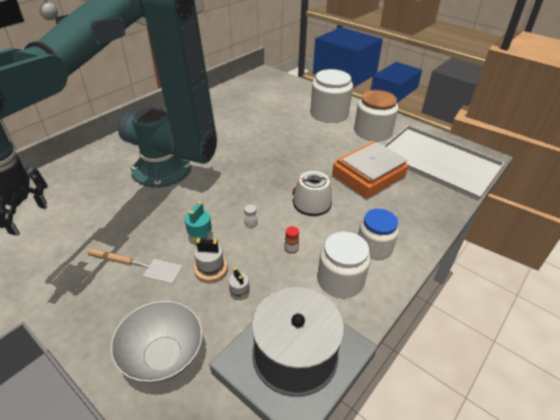

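Top view: the cup, with its black and yellow fin, stands in the wooden ring at about (362,237). A smaller lookalike is at (361,196) and the turquoise one at (336,282). The mill is at (207,218), with its switch near (218,240).

```bash
python3 - <<'E'
from h import *
c=shot("top"); im=c["color"]; hsv=cv2.cvtColor(im,cv2.COLOR_RGB2HSV)
x0,y0,x1,y1=340,218,385,260
m=np.zeros(im.shape[:2],np.uint8); m[y0:y1,x0:x1]=1
Y=((hsv[...,0]>22)&(hsv[...,0]<36)&(hsv[...,1]>130)&(hsv[...,2]>90)&(m>0)).astype(np.uint8)
n,l,s,ce=cv2.connectedComponentsWithStats(Y); print(s[1:],ce[1:])
B=((im.max(2)<50)&(m>0)).astype(np.uint8)
n,l,s,cb=cv2.connectedComponentsWithStats(B); k=1+s[1:,4].argmax(); print(s[k],cb[k], plane(c,[cb[k]],.12))
print(plane(c,ce[1:],.12), depthpts(c,ce[1:]))
print("mill",plane(c,[[207,217]],.1),depthpts(c,[[190,215],[222,215]]), c["range_z"][217,207])
print("decoys",plane(c,[[361,196],[336,282]],.08),"jars",plane(c,[[283,192],[282,253]],.07))
cv2.imwrite("pics/t1.png",np.hstack([cv2.resize(im[175:260,165:250,::-1],(400,400),interpolation=3),cv2.resize(im[175:260,320:405,::-1],(400,400),interpolation=3)]))
E
```

```text
[[357 226   5   4  15]
 [367 239   6   5  20]] [[359.33333333 227.53333333]
 [369.35       240.9       ]]
[358 231  10  11  55] [362.96363636 235.05454545] [[ 0.47981776 -0.19965241  0.12      ]]
[[ 0.49884883 -0.19051048  0.12      ]
 [ 0.46521715 -0.21583475  0.12      ]] [[ 0.49912847 -0.19083301  0.11796536]
 [ 0.46538392 -0.21610313  0.11849641]]
mill [[0.52144437 0.19926935 0.1       ]] [[0.53066236 0.24941268 0.06871535]
 [0.52785057 0.16091344 0.0974064 ]] 1.3174675
decoys [[ 0.58846516 -0.2019389   0.08      ]
 [ 0.36204081 -0.13601942  0.08      ]] jars [[0.59714693 0.00430924 0.07      ]
 [0.43511345 0.00399778 0.07      ]]
```

View pics/t1.png

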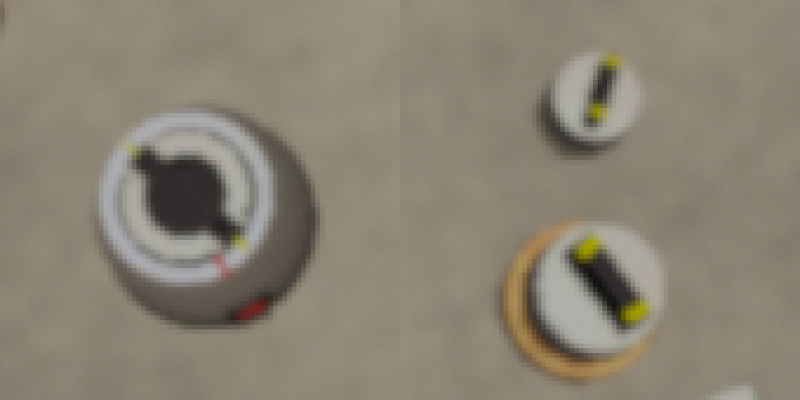

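play_rows --increments '[{"claw": 0.085,"offset": [0.03,0.035,0],"twist": 2},{"claw": 0.085,"offset": [0.06,0.07,0],"twist": 4},{"claw": 0.085,"offset": [0.09,0.105,0],"twist": 6},{"claw": 0.085,"offset": [0.12,0.14,0],"twist": 8},{"claw": 0.085,"offset": [0.15,0.175,0],"twist": 10},{"claw": 0.085,"offset": [0.18,0.21,0],"twist": 12},{"claw": 0.085,"offset": [0.21,0.245,0],"twist": 12.6},{"claw": 0.085,"offset": [0.235,0.275,0],"twist": 12.6},{"claw": 0.085,"offset": [0.25,0.29,0],"twist": 12.6},{"claw": 0.085,"offset": [0.255,0.2975,0],"twist": 12.6},{"claw": 0.085,"offset": [0.255,0.2975,0],"twist": 12.6}]' --newtons 60

```text
t: 1.3
eef_pos: [0.4823, -0.2025, 0.2522]
tcp_rot: [[0.798, 0.603, -0.002], [0.603, -0.798, 0.001], [-0.0, -0.002, -1.0]]
wrist_force: [-0.6, -0.4, -0.5]
width: 0.994
```

```bash
python3 - <<'E'
from h import *
c=shot("wrist"); save(c,"pics/w1.png"); im=c["color"]; hsv=cv2.cvtColor(im,cv2.COLOR_RGB2HSV)
Y=((hsv[...,0]>22)&(hsv[...,0]<36)&(hsv[...,1]>130)&(hsv[...,2]>90)).astype(np.uint8)
n,l,s,ce=cv2.connectedComponentsWithStats(Y)
for i in range(1,n):
    if s[i,4]>40: print(s[i],ce[i],plane(c,[ce[i]],.12),depthpts(c,[ce[i]]))
print(bot.get_state()["eef_pos"],bot.get_state()["joint_pos"])
E
```

```text
[363  87  10  11  66] [367.54545455  92.09090909] [[ 0.60006877 -0.20317248  0.12      ]] [[ 0.60915992 -0.20902917  0.08448003]]
[334 107  11  12  74] [339.2027027  112.71621622] [[ 0.5744691  -0.19550351  0.12      ]] [[ 0.58005363 -0.20036749  0.08382492]]
[268 179  17   9  89] [275.5505618 182.6741573] [[ 0.499283   -0.18927567  0.12      ]] [[ 0.49943082 -0.18916297  0.12102699]]
[269 229  15   8  65] [275.36923077 232.84615385] [[ 0.46389897 -0.21587529  0.12      ]] [[ 0.46388408 -0.21588656  0.11994763]]
[110 249  11  17 111] [115.04504505 256.98198198] [[ 0.35701849 -0.1139185   0.12      ]] [[ 0.35728317 -0.11398921  0.12037363]]
[ 0.48174219 -0.20331001  0.25230787] [-2.90932564e+01  1.61626426e+00  8.22041755e+01 -3.72094122e-03
  9.62899628e+01  2.38903557e+01]
```

View pics/w1.png

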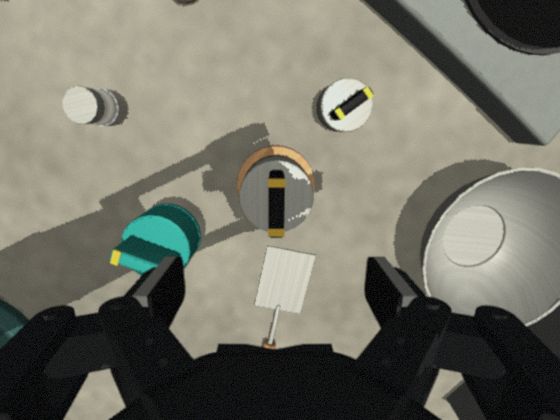

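The wrist view shows the fin vertical at (276,207), between the jaws, centred at (0.4816, -0.2026). That agrees with the top camera to 1 mm, so I'm descending and gripping.

play_rows --increments '[{"claw": 0.06,"offset": [0,0,-0.04]},{"claw": 0.05,"offset": [0,0,-0.08]},{"claw": 0.05,"offset": [0,0,-0.115]},{"claw": 0.05,"offset": [0,0,-0.135]},{"claw": 0.05,"offset": [0,0,-0.142]},{"claw": 0.05,"offset": [0,0,-0.142]},{"claw": 0.0,"offset": [0,0,-0.142]},{"claw": 0.0,"offset": [0,0,-0.142]},{"claw": 0.0,"offset": [0,0,-0.142]},{"claw": 0.0,"offset": [0,0,-0.142]},{"claw": 0.0,"offset": [0,0,-0.142]}]' --newtons 60

```text
$.increments[0]: bad value
```

play_rows --increments '[{"claw": 0.0,"offset": [0,0,0.01]},{"claw": 0.0,"offset": [0,0,0.03]},{"claw": 0.0,"offset": [0,0,0.06]},{"claw": 0.0,"offset": [0,0,0.1]},{"claw": 0.0,"offset": [0,0,0.14]},{"claw": 0.0,"offset": [0,0,0.16]},{"claw": 0.0,"offset": [0,0,0.16]}]'

```text
$.increments[0]: bad value
```

play_rows --increments '[{"claw": 0.06,"offset": [0,0,-0.04],"twist": 0},{"claw": 0.05,"offset": [0,0,-0.08],"twist": 0},{"claw": 0.05,"offset": [0,0,-0.115],"twist": 0},{"claw": 0.05,"offset": [0,0,-0.135],"twist": 0},{"claw": 0.05,"offset": [0,0,-0.142],"twist": 0},{"claw": 0.05,"offset": [0,0,-0.142],"twist": 0},{"claw": 0.0,"offset": [0,0,-0.142],"twist": 0},{"claw": 0.0,"offset": [0,0,-0.142],"twist": 0},{"claw": 0.0,"offset": [0,0,-0.142],"twist": 0},{"claw": 0.0,"offset": [0,0,-0.142],"twist": 0},{"claw": 0.0,"offset": [0,0,-0.142],"twist": 0}]' --newtons 60

```text
t: 2.45
eef_pos: [0.4827, -0.2039, 0.1124]
tcp_rot: [[0.798, 0.602, 0.001], [0.602, -0.798, -0.001], [0.0, 0.002, -1.0]]
wrist_force: [-0.9, -0.9, 5.3]
width: 0.152
```

play_rows --increments '[{"claw": 0.0,"offset": [0,0,0.015],"twist": 0},{"claw": 0.0,"offset": [0,0,0.05],"twist": 0},{"claw": 0.0,"offset": [0,0,0.095],"twist": 0},{"claw": 0.0,"offset": [0,0.025,0.135],"twist": 0},{"claw": 0.0,"offset": [-0.01,0.06,0.165],"twist": 2},{"claw": 0.0,"offset": [-0.02,0.105,0.18],"twist": 4},{"claw": 0.0,"offset": [-0.03,0.15,0.188],"twist": 6},{"claw": 0.0,"offset": [-0.04,0.195,0.188],"twist": 8},{"claw": 0.0,"offset": [-0.043,0.24,0.188],"twist": 10},{"claw": 0.0,"offset": [-0.043,0.28,0.188],"twist": 12},{"claw": 0.0,"offset": [-0.043,0.305,0.188],"twist": 12},{"claw": 0.0,"offset": [-0.043,0.314,0.188],"twist": 12}]'

```text
t: 3.65
eef_pos: [0.4388, 0.1125, 0.2991]
tcp_rot: [[0.653, 0.758, -0.001], [0.758, -0.653, -0.0], [-0.001, -0.0, -1.0]]
wrist_force: [-0.6, -0.4, -4.4]
width: 0.156
```

play_rows --increments '[{"claw": 0.0,"offset": [0,0,0],"twist": 0},{"claw": 0.0,"offset": [0,0,0],"twist": 0}]'

```text
t: 3.85
eef_pos: [0.4385, 0.112, 0.2982]
tcp_rot: [[0.653, 0.758, -0.003], [0.758, -0.653, -0.001], [-0.003, -0.001, -1.0]]
wrist_force: [-0.3, 0.1, -4.0]
width: 0.154
```

```bash
python3 - <<'E'
from h import *
c=shot("wrist"); save(c,"pics/w2.png"); im=c["color"]; hsv=cv2.cvtColor(im,cv2.COLOR_RGB2HSV)
Y=((hsv[...,0]>20)&(hsv[...,0]<38)&(hsv[...,1]>110)&(hsv[...,2]>80)).astype(np.uint8)
n,l,s,ce=cv2.connectedComponentsWithStats(Y)
for i in range(1,n):
    if s[i,4]>8: print(s[i],ce[i],plane(c,[ce[i]],.1),depthpts(c,[ce[i]]))
st=bot.get_state();print({k:np.round(st[k],4) for k in st})
E
```

```text
[273  12   5   9  31] [274.87096774  16.38709677] [[0.54747739 0.2394591  0.1       ]] [[0.54778554 0.23981798 0.09849779]]
[275 101   4   8  26] [276.84615385 104.26923077] [[0.49701356 0.17788964 0.1       ]] [[0.49706887 0.17794355 0.0988067 ]]
[256 235  38  20 695] [274.66330935 244.83165468] [[0.39826048 0.06659529 0.1       ]] [[0.45278986 0.12950518 0.30625491]]
[476 270   5   8  26] [477.92307692 273.38461538] [[ 0.5554334  -0.11798576  0.1       ]] [[ 0.57627169 -0.19818203  0.00946403]]
[535 286   5   8  33] [537.06060606 289.21212121] [[ 0.60269275 -0.18952684  0.1       ]] [[ 0.60866967 -0.2070521   0.08422425]]
[513 295   6   8  40] [515.575 298.375] [[ 0.57529611 -0.18153168  0.1       ]] [[ 0.580187   -0.19967619  0.08328837]]
[258 330  33  17 480] [274.22708333 338.44791667] [[ 0.31684603 -0.02706897  0.1       ]] [[0.42370396 0.09604211 0.30527924]]
{'t': np.float64(3.9), 'joint_pos': array([ 7.132100e+00, -7.671400e+00,  8.586810e+01, -5.830000e-02,
        1.019384e+02,  4.792710e+01]), 'joint_velocities': array([-0.7705, -0.1934, -0.3361,  0.115 , -0.1225,  0.063 ]), 'tau': array([ 4.90000e-01, -2.72228e+01, -3.32834e+01,  5.73000e-02,
        2.38000e-02, -7.00000e-04]), 'eef_pos': array([0.4387, 0.1116, 0.2984]), 'tcp_rot': array([[ 6.535e-01,  7.569e-01, -2.200e-03],
       [ 7.569e-01, -6.535e-01, -1.300e-03],
       [-2.400e-03, -8.000e-04, -1.000e+00]]), 'wrist_force': array([-0.3808,  0.5207, -3.4597]), 'moment': array([ 0.0032, -0.056 ,  0.0155]), 'width': np.float64(0.1517)}
```

View pics/w2.png

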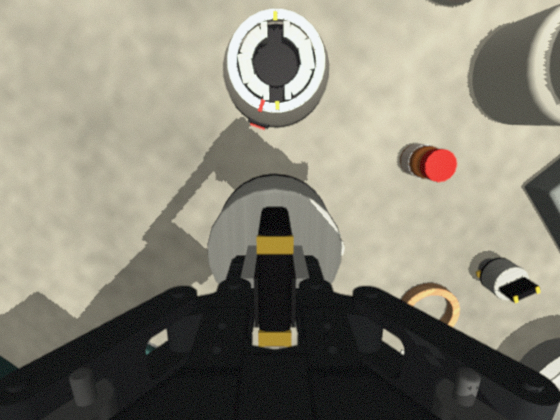

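The wrist view shows the mill's collar with slots and yellow marks at (275,16) and (277,104), so the slot line is at 50.6° and the centre about (0.522, 0.209). I'll cross-check the centre in the top camera.

```bash
python3 - <<'E'
from h import *
c=shot("top"); im=c["color"].astype(int)
yl=(im[...,0]+im[...,1]-2*im[...,2]); yl[:195]=0;yl[232:]=0;yl[:,:187]=0;yl[:,222:]=0
hsv=cv2.cvtColor(c["color"],cv2.COLOR_RGB2HSV)
Y=((hsv[...,0]>20)&(hsv[...,0]<38)&(yl>70)).astype(np.uint8)
n,l,s,ce=cv2.connectedComponentsWithStats(Y); print(s[1:],np.c_[ce[1:],plane(c,ce[1:],.1)])
B=((c["color"].max(2)<75)&(yl!=0)).astype(np.uint8)
n,l,s,ce=cv2.connectedComponentsWithStats(B); k=1+s[1:,4].argmax();print(s[k],ce[k],plane(c,[ce[k]],.1))
w=cv2.imread("pics/w2.png")
W=(w.min(2)>175).astype(np.uint8); W[:,:215]=0;W[:,335:]=0;W[140:]=0
cs,_=cv2.findContours(W,0,1); q=max(cs,key=cv2.contourArea); e=cv2.fitEllipse(cv2.convexHull(q)); print("rim ellipse",e)
cw=shot("wrist"); print(plane(cw,[e[0]],.1)); h=plane(cw,cv2.convexHull(q).reshape(-1,2),.1); print(cv2.minEnclosingCircle(h[:,:2].astype(np.float32)))
E
```

```text
Traceback (most recent call last):
  File "h.py", line 11, in plane
    d,o=ray(c,uv); return o+d*((z-o[2])/d[:,2])[:,None]
        ~~~^^^^^^
  File "h.py", line 8, in ray
    n=cv2.undistortPoints(np.array(uv,float).reshape(-1,1,2),c["K"],c["D"]).reshape(-1,2)
      ~~~~~~~~~~~~~~~~~~~^^^^^^^^^^^^^^^^^^^^^^^^^^^^^^^^^^^^^^^^^^^^^^^^^^
cv2.error: OpenCV(4.12.0) /io/opencv/modules/calib3d/src/undistort.dispatch.cpp:347: error: (-215:Assertion failed) CV_IS_MAT(_src) && CV_IS_MAT(_dst) && (_src->rows == 1 || _src->cols == 1) && (_dst->rows == 1 || _dst->cols == 1) && _src->cols + _src->rows - 1 == _dst->rows + _dst->cols - 1 && (CV_MAT_TYPE(_src->type) == CV_32FC2 || CV_MAT_TYPE(_src->type) == CV_64FC2) && (CV_MAT_TYPE(_dst->type) == CV_32FC2 || CV_MAT_TYPE(_dst->type) == CV_64FC2) in function 'cvUndistortPointsInternal'
```

```bash
python3 - <<'E'
from h import *
c=shot("top"); cc=c["color"]; hsv=cv2.cvtColor(cc,cv2.COLOR_RGB2HSV)
R=np.zeros(cc.shape[:2],bool); R[195:232,187:222]=1
ys,xs=np.where(R&(hsv[...,0]>18)&(hsv[...,0]<40)&(hsv[...,1]>70)&(hsv[...,2]>110)); print(np.c_[xs,ys].tolist())
B=((cc.max(2)<75)&R).astype(np.uint8)
n,l,s,ce=cv2.connectedComponentsWithStats(B); k=1+s[1:,4].argmax();print(s[k],ce[k],plane(c,[ce[k]],.1))
w=cv2.imread("pics/w2.png")
W=(w.min(2)>175).astype(np.uint8); W[:,:215]=0;W[:,335:]=0;W[140:]=0
cs,_=cv2.findContours(W,0,1); q=cv2.convexHull(max(cs,key=cv2.contourArea))
cw=shot("wrist"); h=plane(cw,q.reshape(-1,2),.1); print(cv2.minEnclosingCircle(h[:,:2].astype(np.float32)), cv2.fitEllipse(h[:,:2].astype(np.float32)*1000))
E
```

```text
[]
[187 197  35  35 168] [197.54761905 206.0952381 ] [[0.54952339 0.225166   0.1       ]]
((0.5317580699920654, 0.20676371455192566), 0.05625182017683983) ((530.530029296875, 209.19577026367188), (95.39398193359375, 112.11541748046875), 95.5506362915039)
```

```bash
python3 - <<'E'
from h import *
c=shot("top"); cc=cv2.imread("pics/top0.png")[:,:,::-1].copy(); hsv=cv2.cvtColor(cc,cv2.COLOR_RGB2HSV)
R=np.zeros(cc.shape[:2],bool); R[195:235,185:225]=1
B=((cc.max(2)<75)&R).astype(np.uint8); ys,xs=np.where(B&(np.hypot(xs:=np.arange(560)[None,:]-204,np.arange(420)[:,None]-216)<15)); 
print("bore+slots top",len(xs),plane(c,[[xs.mean(),ys.mean()]],.1),plane(c,[[xs.mean(),ys.mean()]],.083))
cw=shot("wrist"); w=cv2.imread("pics/w2.png")
# depth-based: points on mill top
v,u=np.mgrid[0:140,215:335]; P=depthpts(cw,np.c_[u.ravel(),v.ravel()]); T=P[abs(P[:,2]-.0985)<.004]
print(len(T)); h=cv2.convexHull(T[:,:2].astype(np.float32)); print(cv2.minEnclosingCircle(h),cv2.fitEllipse(h*1000), np.median(T[:,2]))
E
```

```text
bore+slots top 233 [[0.5236532  0.20703941 0.1       ]] [[0.5262807  0.20963306 0.083     ]]
4966
((0.5221290588378906, 0.20849961042404175), 0.049003712832927704) ((522.2477416992188, 209.07644653320312), (95.67003631591797, 96.92881774902344), 124.7108383178711) 0.09718899687335653
```

Centre (0.5222, 0.2088), with a rim diameter of 96 mm as specified. The same camera puts the fin about 1.3 mm to one side of the closed jaws, so with that bias removed the TCP target is about (0.523, 0.208).

play_rows --increments '[{"claw": 0.0,"offset": [0.02,0.022,0],"twist": 1.4},{"claw": 0.0,"offset": [0.042,0.048,0],"twist": 1.4},{"claw": 0.0,"offset": [0.064,0.073,-0.01],"twist": 1.4},{"claw": 0.0,"offset": [0.079,0.09,-0.03],"twist": 1.4},{"claw": 0.0,"offset": [0.0843,0.0964,-0.05],"twist": 1.4},{"claw": 0.0,"offset": [0.0843,0.0964,-0.063],"twist": 1.4},{"claw": 0.0,"offset": [0.0843,0.0964,-0.07],"twist": 1.4},{"claw": 0.0,"offset": [0.0843,0.0964,-0.07],"twist": 1.4},{"claw": 0.0,"offset": [0.0843,0.0964,-0.07],"twist": 1.4},{"claw": 0.0,"offset": [0.0843,0.0964,-0.07],"twist": 1.4}]'

```text
t: 5.15
eef_pos: [0.5237, 0.2078, 0.231]
tcp_rot: [[0.636, 0.772, 0.002], [0.772, -0.636, 0.0], [0.002, 0.002, -1.0]]
wrist_force: [0.6, -0.1, -3.1]
width: 0.153
```

```bash
python3 - <<'E'
from h import *
save(shot("scene"),"pics/s2.png")
a=cv2.imread("pics/s2.png")[120:230,250:390]; cv2.imwrite("pics/s2c.png",cv2.resize(a,None,fx=5,fy=5,interpolation=3))
s=bot.get_state(); print(s["eef_pos"],s["wrist_force"],np.degrees(np.arctan2(s["tcp_rot"][1,0],s["tcp_rot"][0,0])),s["joint_pos"])
E
```

```text
[0.52365383 0.20791836 0.23084853] [ 0.34892718 -0.40475    -3.4643894 ] 50.53580448688072 [ 1.58990543e+01  6.93800307e+00  7.89570591e+01 -1.64767069e-02
  9.39883059e+01  5.53621475e+01]
```

View pics/s2c.png

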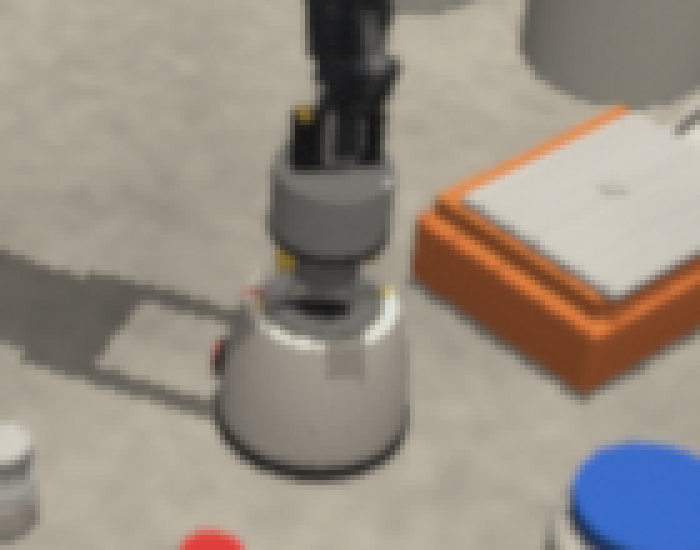

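The scene crop shows the cup upright in the jaws above the collar with its lug on the slot side. Now a gentle descent, watching the force.

play_rows --increments '[{"claw": 0.0,"offset": [-0.0005,0,-0.008],"twist": 0},{"claw": 0.0,"offset": [-0.0005,0,-0.014],"twist": 0},{"claw": 0.0,"offset": [-0.0005,0,-0.018],"twist": 0},{"claw": 0.0,"offset": [-0.0005,0,-0.02],"twist": 0},{"claw": 0.0,"offset": [-0.0005,0,-0.022],"twist": 0},{"claw": 0.0,"offset": [-0.0005,0,-0.023],"twist": 0},{"claw": 0.0,"offset": [-0.0005,0,-0.024],"twist": 0}]'

```text
t: 5.9
eef_pos: [0.5233, 0.208, 0.2069]
tcp_rot: [[0.636, 0.772, 0.002], [0.772, -0.636, 0.0], [0.002, 0.002, -1.0]]
wrist_force: [-0.9, -0.1, -4.1]
width: 0.155
```

play_rows --increments '[{"claw": 0.0,"offset": [0,0,-0.002],"twist": 0},{"claw": 0.0,"offset": [0,0,-0.003],"twist": 0},{"claw": 0.0,"offset": [0,0,-0.004],"twist": 0},{"claw": 0.0,"offset": [0,0,-0.005],"twist": 0},{"claw": 0.0,"offset": [0,0,-0.006],"twist": 0},{"claw": 0.0,"offset": [0,0,-0.007],"twist": 0},{"claw": 0.0,"offset": [0,0,-0.007],"twist": 0}]'

```text
t: 6.6
eef_pos: [0.5232, 0.2079, 0.1997]
tcp_rot: [[0.636, 0.772, 0.002], [0.772, -0.636, 0.0], [0.001, 0.001, -1.0]]
wrist_force: [0.0, -0.6, -3.9]
width: 0.152
```

play_rows --increments '[{"claw": 0.0,"offset": [0,0,-0.002],"twist": 0},{"claw": 0.0,"offset": [0,0,-0.003],"twist": 0},{"claw": 0.0,"offset": [0,0,-0.004],"twist": 0},{"claw": 0.0,"offset": [0,0,-0.005],"twist": 0},{"claw": 0.0,"offset": [0,0,-0.006],"twist": 0},{"claw": 0.0,"offset": [0,0,-0.007],"twist": 0},{"claw": 0.0,"offset": [0,0,-0.007],"twist": 0}]'

```text
t: 7.3
eef_pos: [0.5232, 0.208, 0.1934]
tcp_rot: [[0.636, 0.772, 0.003], [0.772, -0.636, 0.0], [0.002, 0.002, -1.0]]
wrist_force: [-1.6, -0.4, 2.3]
width: 0.153
```

The spring plate was met at the expected height (about 6 N at TCP 0.1934), so the lugs are in the slots. Next I press to about 25.5 mm depth.

play_rows --increments '[{"claw": 0.0,"offset": [0,0,-0.002],"twist": 0},{"claw": 0.0,"offset": [0,0,-0.004],"twist": 0},{"claw": 0.0,"offset": [0,0,-0.0055],"twist": 0},{"claw": 0.0,"offset": [0,0,-0.0065],"twist": 0},{"claw": 0.0,"offset": [0,0,-0.0075],"twist": 0},{"claw": 0.0,"offset": [0,0,-0.0075],"twist": 0}]' --newtons 80

```text
t: 7.9
eef_pos: [0.5233, 0.208, 0.1875]
tcp_rot: [[0.635, 0.772, 0.004], [0.772, -0.635, 0.001], [0.003, 0.003, -1.0]]
wrist_force: [-5.1, -2.1, 8.6]
width: 0.15
```

play_rows --increments '[{"claw": 0.0,"offset": [-0.0005,0,-0.001],"twist": -2},{"claw": 0.0,"offset": [-0.0005,0,-0.0015],"twist": -6},{"claw": 0.0,"offset": [-0.0005,0,-0.0015],"twist": -10},{"claw": 0.0,"offset": [-0.0005,0,-0.0015],"twist": -14},{"claw": 0.0,"offset": [-0.0005,0,-0.0015],"twist": -18},{"claw": 0.0,"offset": [-0.0005,0,-0.0015],"twist": -18}]'

```text
t: 8.5
eef_pos: [0.5243, 0.2084, 0.1884]
tcp_rot: [[0.844, 0.537, 0.01], [0.537, -0.844, 0.001], [0.009, 0.004, -1.0]]
wrist_force: [-0.4, -0.7, 7.4]
width: 0.153
```

```bash
python3 - <<'E'
from h import *
s=bot.get_state(); print(s["eef_pos"],s["wrist_force"],s["moment"],np.degrees(np.arctan2(s["tcp_rot"][1,0],s["tcp_rot"][0,0])),s["joint_pos"][5],s["width"])
E
```

```text
[0.52431033 0.20840702 0.18841373] [-0.394401   -0.71128497  7.41831451] [-0.06733538  0.33352147 -0.09211735] 32.469358040911914 73.50006409682369 0.15260955825332045
```

play_rows --increments '[{"claw": 0.0,"offset": [-0.001,0,-0.002],"twist": -4},{"claw": 0.0,"offset": [-0.001,0,-0.0025],"twist": -9},{"claw": 0.0,"offset": [-0.001,0,-0.0025],"twist": -14},{"claw": 0.0,"offset": [-0.001,0,-0.0025],"twist": -19},{"claw": 0.0,"offset": [-0.001,0,-0.0025],"twist": -24},{"claw": 0.0,"offset": [-0.001,0,-0.0025],"twist": -29},{"claw": 0.0,"offset": [-0.001,0,-0.0025],"twist": -34},{"claw": 0.0,"offset": [-0.001,0,-0.0025],"twist": -34}]'

```text
t: 9.3
eef_pos: [0.5243, 0.2089, 0.1881]
tcp_rot: [[1.0, -0.028, 0.013], [-0.028, -1.0, -0.003], [0.013, 0.002, -1.0]]
wrist_force: [-2.4, -0.2, 8.5]
width: 0.147
```

```bash
python3 - <<'E'
from h import *
s=bot.get_state(); print(s["eef_pos"],s["wrist_force"],s["moment"],np.degrees(np.arctan2(s["tcp_rot"][1,0],s["tcp_rot"][0,0])),s["joint_pos"][5],s["width"])
E
```

```text
[0.5242655  0.20894066 0.18808323] [-2.39782048 -0.21238639  8.53307279] [-0.03182055  0.58906636 -0.12861015] -1.6074099804994626 107.7800971659384 0.146996732786594
```

Turning freely at low torque, now at -1.6°. The stop should be near -29.5°.

play_rows --increments '[{"claw": 0.0,"offset": [-0.001,0,-0.0015],"twist": -4},{"claw": 0.0,"offset": [-0.001,0,-0.002],"twist": -8},{"claw": 0.0,"offset": [-0.001,0,-0.002],"twist": -12},{"claw": 0.0,"offset": [-0.001,0,-0.002],"twist": -16},{"claw": 0.0,"offset": [-0.001,0,-0.002],"twist": -20},{"claw": 0.0,"offset": [-0.001,0,-0.002],"twist": -23},{"claw": 0.0,"offset": [-0.001,0,-0.002],"twist": -26},{"claw": 0.0,"offset": [-0.001,0,-0.002],"twist": -26}]'

```text
t: 10.1
eef_pos: [0.524, 0.2092, 0.1881]
tcp_rot: [[0.886, -0.464, 0.013], [-0.464, -0.886, -0.007], [0.015, 0.0, -1.0]]
wrist_force: [-2.1, -1.0, 7.4]
width: 0.148
```

```bash
python3 - <<'E'
from h import *
s=bot.get_state(); print(s["eef_pos"],s["wrist_force"],s["moment"],np.degrees(np.arctan2(s["tcp_rot"][1,0],s["tcp_rot"][0,0])),s["joint_pos"][5],s["width"])
E
```

```text
[0.52396719 0.20921474 0.18809507] [-2.05917118 -1.03429322  7.43382447] [-0.17008219  0.75699607 -0.08705496] -27.658011815103055 133.99763830018134 0.14780135486798998
```

Now step gently up to the stop, keeping joint 6 below 147°.

play_rows --increments '[{"claw": 0.0,"offset": [-0.0005,0,-0.0015],"twist": -1},{"claw": 0.0,"offset": [-0.0005,0,-0.002],"twist": -2.5},{"claw": 0.0,"offset": [-0.0005,0,-0.002],"twist": -4},{"claw": 0.0,"offset": [-0.0005,0,-0.002],"twist": -5.5},{"claw": 0.0,"offset": [-0.0005,0,-0.002],"twist": -7},{"claw": 0.0,"offset": [-0.0005,0,-0.002],"twist": -7}]'

```text
t: 10.7
eef_pos: [0.5232, 0.2085, 0.1881]
tcp_rot: [[0.824, -0.566, 0.013], [-0.566, -0.824, -0.01], [0.017, 0.001, -1.0]]
wrist_force: [-4.7, -4.7, 10.6]
width: 0.148
```

```bash
python3 - <<'E'
from h import *
s=bot.get_state(); print(s["eef_pos"],s["wrist_force"],s["moment"],np.degrees(np.arctan2(s["tcp_rot"][1,0],s["tcp_rot"][0,0])),s["joint_pos"][5],s["width"])
E
```

```text
[0.5231853  0.20850711 0.18813838] [-4.74720672 -4.69872666 10.5597498 ] [-0.82125493  1.35789291  1.38573739] -34.46765858744906 140.86650114626593 0.14809697801751806
```

The torque jumped to 1.4 N·m at -34.5°, so this is the end stop. I'll ease off, let it rise about 3 mm, and release.

play_rows --increments '[{"claw": 0.0,"offset": [0,0,-0.001],"twist": 0.5},{"claw": 0.0,"offset": [0,0,0.0005],"twist": 1},{"claw": 0.0,"offset": [0,0,0.002],"twist": 1},{"claw": 0.0,"offset": [0,0,0.003],"twist": 1},{"claw": 0.0,"offset": [0,0,0.003],"twist": 1}]' --newtons 60

```text
t: 11.2
eef_pos: [0.5227, 0.2084, 0.1892]
tcp_rot: [[0.834, -0.551, 0.01], [-0.551, -0.834, -0.011], [0.015, 0.003, -1.0]]
wrist_force: [-0.6, -0.4, -6.5]
width: 0.15
```

```bash
python3 - <<'E'
from h import *
s=bot.get_state(); print(s["eef_pos"],s["wrist_force"],s["moment"],np.degrees(np.arctan2(s["tcp_rot"][1,0],s["tcp_rot"][0,0])),s["width"])
E
```

```text
[0.52274567 0.20843805 0.18924432] [-0.59885322 -0.39920754 -6.53151251] [-0.05061471  0.20018574  0.73787916] -33.45080438985106 0.14966415547092357
```

Height 0.1892 is short of the expected 0.1914 and some wind-up remains (0.74 N·m). I'm easing back a little more so the lugs can find the notches.

play_rows --increments '[{"claw": 0.0,"offset": [0,0,0],"twist": 0.5},{"claw": 0.0,"offset": [0,0,0.001],"twist": 1},{"claw": 0.0,"offset": [0,0,0.001],"twist": 1.5},{"claw": 0.0,"offset": [0,0,0.0015],"twist": 2},{"claw": 0.0,"offset": [0,0,0.002],"twist": 2}]'

```text
t: 11.7
eef_pos: [0.523, 0.2083, 0.1914]
tcp_rot: [[0.853, -0.522, 0.012], [-0.522, -0.853, -0.01], [0.015, 0.003, -1.0]]
wrist_force: [-0.9, -1.0, -0.9]
width: 0.152
```

```bash
python3 - <<'E'
from h import *
s=bot.get_state(); print(s["eef_pos"],s["wrist_force"],s["moment"],np.degrees(np.arctan2(s["tcp_rot"][1,0],s["tcp_rot"][0,0])),s["width"])
E
```

```text
[0.52300317 0.20830172 0.19141807] [-0.87027726 -0.96283581 -0.85240633] [-0.09154535  0.30682608 -0.0802871 ] -31.487383735847693 0.1519597720215015
```

The TCP is at 0.1914, exactly the locked height, with no torque. Releasing and withdrawing.

play_rows --increments '[{"claw": 0.03,"offset": [0,0,0],"twist": 0},{"claw": 0.05,"offset": [0,0,0],"twist": 0},{"claw": 0.05,"offset": [0,0,0],"twist": 0},{"claw": 0.05,"offset": [0,0,0.002],"twist": 0},{"claw": 0.05,"offset": [0,0,0.01],"twist": 0},{"claw": 0.05,"offset": [0,0,0.03],"twist": 0},{"claw": 0.05,"offset": [0,0,0.06],"twist": 0},{"claw": 0.05,"offset": [0,0,0.1],"twist": 0},{"claw": 0.05,"offset": [-0.02,-0.02,0.12],"twist": 0},{"claw": 0.05,"offset": [-0.05,-0.05,0.13],"twist": 0},{"claw": 0.05,"offset": [-0.07,-0.08,0.13],"twist": 0},{"claw": 0.05,"offset": [-0.07,-0.08,0.13],"twist": 0}]'

```text
t: 12.9
eef_pos: [0.4515, 0.1262, 0.324]
tcp_rot: [[0.851, -0.525, 0.016], [-0.525, -0.851, -0.011], [0.019, 0.001, -1.0]]
wrist_force: [-0.6, -0.2, -0.4]
width: 0.586
```

```bash
python3 - <<'E'
from h import *
c=shot("wrist"); save(c,"pics/w3.png"); im=c["color"]; hsv=cv2.cvtColor(im,cv2.COLOR_RGB2HSV)
Y=((hsv[...,0]>20)&(hsv[...,0]<38)&(hsv[...,1]>110)&(hsv[...,2]>80)).astype(np.uint8)
n,l,s,ce=cv2.connectedComponentsWithStats(Y)
for i in range(1,n):
    if s[i,4]>20: print(s[i],ce[i],plane(c,[ce[i]],.199),depthpts(c,[ce[i]]))
v,u=np.mgrid[0:420,0:560]; P=depthpts(c,np.c_[u.ravel(),v.ravel()]); P=P[np.hypot(P[:,0]-.5225,P[:,1]-.2085)<.036]
b=P[(P[:,2]>.15)&(P[:,2]<.17)]; A=np.c_[b[:,:2],np.ones(len(b))]; k=np.linalg.lstsq(A,b[:,2],rcond=None)[0]
print("body top z",np.median(b[:,2]),"tilt deg",np.degrees(np.hypot(*k[:2])),"fin top",np.median(P[P[:,2]>.19][:,2]))
a=cv2.imread("pics/w3.png"); save(shot("scene"),"pics/s3.png"); cv2.imwrite("pics/f.png",cv2.resize(np.hstack([a,cv2.imread("pics/s3.png")]),(800,300)))
E
```

```text
[533 117  12  13  87] [538.34482759 122.82758621] [[ 0.40236461 -0.09527889  0.199     ]] [[ 0.36874188 -0.1561433   0.11944679]]
[503 146  11  13  83] [508.04819277 152.25301205] [[ 0.39371376 -0.06308735  0.199     ]] [[ 0.35734917 -0.1134679   0.11956694]]
[134 159  18  11 184] [142.69565217 164.20652174] [[0.54132765 0.19668836 0.199     ]] [[0.5412801  0.19654733 0.19933461]]
[212 177   8   5  22] [214.90909091 179.18181818] [[0.50014886 0.15361829 0.199     ]] [[0.4976281  0.17822095 0.09916731]]
[139 212  18  10 171] [147.60818713 216.46783626] [[0.50418196 0.21999776 0.199     ]] [[0.50419011 0.21952265 0.19992041]]
body top z 0.15937038443080603 tilt deg 0.9014322653324416 fin top 0.19814985592652612
```

View pics/f.png

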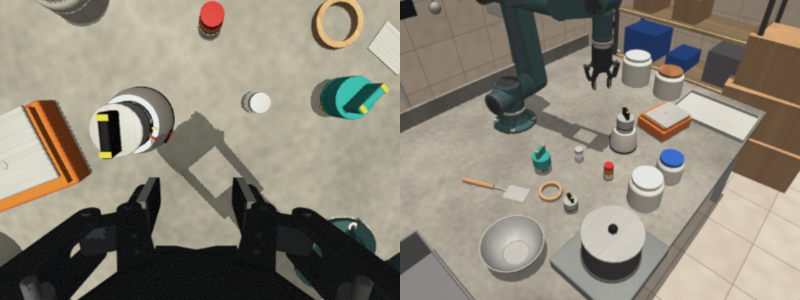

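The cup sits upright in the mill, its body top at 0.159 m (0.160 expected), its centre at (0.523, 0.208) and its fin at -32°. The gripper is clear and the bystanders look undisturbed.

```bash
python3 -c "
from rig import bot
print(bot.hand_in())"
```

```text
the job is handed in; nothing more can be done
None
```

The grinding cup is locked in the mill's collar and released, and I've handed the job in (no verdict is reported). The last move ended at 12.9 s of the 64 s allowed.

**What I did:** I lifted the cup out of the parking ring by its fin and lined its lugs up with the collar slots, found from the yellow marks at about 50.5°. The cup dropped into the slots on the first try and met the spring plate at the expected height. I pressed it to about 25 mm depth with roughly 12.5 N and turned it clockwise about 82–84° to the end stop. There I eased off so it could spring up.

**Last checks:**

| Check | Measured | Expected |
|---|---|---|
| Cup body top | 0.1594 m | 0.160 m |
| Fin top | 0.198–0.200 m | 0.199 m |
| Cup axis to mill centre | under 1 mm | under 5 mm |
| Tilt | about 0.9° | under 4° |
| Turn from the mill's x axis | about 59° (x axis estimated by eye) | over 43° |

The gripper is open and well clear. The bystanders look undisturbed in the final picture, but I did not measure their positions again.

**What disagreed:**
- **First lift at the stop:** it stayed about 2 mm low because the turn was still wound up against the stop. Easing back 2° freed it, and it rose to exactly the locked height.
- **Wrist camera:** it read about 1.3 mm to one side, which I corrected for.
- **Refused move:** one pair of move calls was refused because the twist value was missing. It moved nothing.

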